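# Colour reading on a printing block

### The arm

A 6-joint arm with a two-finger parallel gripper is mounted at the origin on the work surface. World frame = base frame: x ahead of the robot, y to its left, z up, the work surface at z = 0. Lengths are in mm, angles in rad, forces in N, time in s.
With the tool pointing down it reaches from about 350 to 875 mm from the base axis. Payload 4.2 kg.
Tool frame: the origin (TCP) lies between the finger pads; the fingertips stand 25 mm ahead of it and the grasp point (between the pads) lies 6 mm ahead of it; z points along the fingers, y is the line along which they close (so a half turn about z gives the same grasp; the last joint's range is limited). The gripper opens to 85 mm and grips with 20 to 120 N. Pads are 22 mm wide; open, the fingers measure 114 mm over their backs; the gripper's body (76 mm by 85 mm) begins 54 mm behind the grasp point. The pads swing forward as they close: fully open they stand 13 mm farther back than shut.
Start: joints at [-1.013, 0.385, 0.008, 0, -1.194, -0.259], TCP at [183.999, -597.28, 256.312] pointing down, gripper open.
Joint ranges: [-3.14, 3.14], [-1.21, 2.06], [-1.07, 1.41], [-3.16, 2.05], [-2.99, -0.16], [-3.1, 3.1]. Speed limits (rad/s): [2.79, 2.79, 3.14, 3.14, 3.14, 3.14].

### API

Orientations are given as a unit quaternion [x, y, z, w].
In Python, from bench import read_state, imaging, workorder, nets gives the robot as it stands.
- The arm moves only by the tool apply_moves, never from a script. Its argument "rows" is a list of rows, each an object with "hand": the opening, from -1 (shut) to 1 (fully open); "delta_pos": the shift along the tool's x, y, z in mm, a list of three; "yaw": the turn about the tool's z in rad. A call has 1 to 12 rows; each row is the pose to reach, as a shift and turn from the pose commanded when the call began, along the tool's axes at that moment; what a row does not reach only later rows make up. A row lasts 1/12 s, in which the tool goes at most 41.7 mm and 7.16 degrees, less where a joint would pass 70% of its speed; a pose out of reach is approached as far as the arm can. A call with a gripper value outside its range is refused whole. The fingers move at their own pace and stop on an object; the grip force is fixed at half the most. Time passes only in rows, so rows that repeat a pose let the fingers close. It gives the time, the measured TCP pose, the force, the opening and the grip force at its end, in the units of the state.
- read_state(): the state, without advancing time (a new reading comes with each control period).
- imaging.get_image(name): name is "scene" or "side" or "wrist"; returns a dict with "pixels" (480x640x3 uint8, red, green, blue), "fx", "fy", "cx", "cy" (pixels), "dist" ([k1, k2, p1, p2, k3] as OpenCV has them; the pictures are not rectified), "xyz" and "rotation" of the camera in the world. Camera axes: x right, y down, z forward; pixel columns grow to the right and rows downward; lengths in mm; the calibration is good to about 2 mm. A picture is of the moment at which its call begins. There is no depth.
- workorder.job_done(): hands the job in; it is judged then, once.
Trained networks look in the newest picture that a camera, given by its name, has taken for a name from the list of things; names that differ only in an ending like _2 or _b are one class to them, and where a whole thing is asked for, a point or a joint stands for the part that bears it (a point fixed in the world has none). Each returns a list of dicts, best first, with "score" (0 to 1); they miss things now and then, are a little off and sometimes report something else, mostly with a low value. They report only what shows in the picture. A call takes as long as a camera call. They do not tell look-alikes from the thing itself.
- nets.find_in(camera, query): "location" ([row, column] in pixels, amid what is visible of it).
- nets.pinpoint(camera, query): "location" ([row, column] in pixels: a listed point, or the origin of a listed thing).
The state is a dict: "clock": time; "joints": joint angles; "joint_vel": joint speeds; "joint_efforts": joint torques, N m; "position": TCP position; "ee_rot": TCP orientation; "contact_force": force on the tool from outside, world axes, zero at the start; "wrist_torque": the same for the moment, N m; "gripper_width": finger opening in mm; "grasp_force": force on a finger pad.
Only numpy, scipy, OpenCV 4.12 (cv2) and the standard library are available. Lean on these libraries where they do the work, as an engineer would, in place of code of your own. Each camera call takes 0.05 s, during which the arm holds its last target. There are 200 camera calls.

### The job

Take the colour probe out of its stand and zero it first: hold it upright with its nose on the middle of the white reference tile for about a second, pressed lightly so that the sprung nose goes in about half-way. Then hold it inside the round paper ring on the sloping printing block (not in the square one), square to the block's face and with the same light press, and finish there while still holding it, the nose pressed in and still, and only the probe touching the block. Do not press hard, do not shift the block or its easel, and leave everything else on the table where it lies.

Things in the scene. Friction and masses are not known exactly. Their poses are not given: they have to be found in the camera images.
- probe: Colour probe, 165 g, 140 mm long, upright in its stand. Origin: centre of the nose's free end; z runs up the probe. z 0-12 mm: black sprung nose, diameter 14, flat end; 12-65: aluminium barrel, diameter 22; 65-140: grey grip 32 x 32 mm, flats facing x and y, dark screen high on the -x flat. In the stand its shoulder (z=65) rests on the stand's top: origin 10 mm, top 150 mm above the table.
- nose (a joint): How far the sprung nose is pushed into the probe, m: 0 free, 0.010 at its stop. The spring takes 0.7 N to start and 4.2 N at the stop (350 N/m). About half-way is 0.005; 0.002 to 0.009 is accepted.
- tip (a point): Centre of the nose's flat end; moves in with the nose.
- stand: Fixed black probe stand, foot 80 x 80 mm, a 60 x 60 mm plate on two side walls with its top 75 mm above the table and a vertical 26 mm through hole that holds the barrel; origin at the centre of its underside. The probe is drawn straight up at least 70 mm to clear it.
- tile_mid (a point): Middle of the top of the fixed white ceramic reference tile: a level disc of diameter 48 mm, 18 mm above the table, in a low black round dish of diameter 72 mm. z up.
- easel: Fixed easel: grey base 170 x 170 x 12 mm with two posts 107 mm high at its rear (+x) corners; carries a hinged plywood board with a dark printing block (120 x 126 x 32 mm). Origin under the base's centre. Hinge along y at x=-80, z=13 mm; the +x edge is raised, so the face slopes down to the easel's -x side (roughly to the robot).
- slope (a joint): Slope of the board and of the block's face, rad: 0 level; stiff clamped hinge that stays where it is (0.2 to 0.45).
- spot (a point): Centre of the round paper ring (outside diameter 36, inside 26 mm) on the block's flat face; z is the face's outward normal, x points up the slope, y along the hinge. Seen from the easel's low front edge the ring is at the upper left; the decoy, a square paper frame of 34 mm, is 52 mm lower and 58 mm to the right.
- block_a: Bystander: small loose dark wooden block 44 x 36 x 26 mm with a paper tag. Origin under its centre.
- block_b: Bystander: small loose dark wooden block 40 x 40 x 22 mm with a paper tag. Origin under its centre.
- block_c: Bystander: loose dark wooden block 60 x 42 x 30 mm with a paper tag. Origin under its centre.
- loupe: Bystander: black loupe, diameter 48 mm, 38 mm high. Origin under its centre.
- tape: Bystander: yellow round measuring tape, diameter 54 mm, 18 mm high. Origin under its centre.
- caliper: Bystander: steel caliper lying flat, 200 mm long, 9 mm high. Origin under the middle of its bar.
- mouse: Bystander: black computer mouse 100 x 58 x 30 mm. Origin under its centre.
- tile: The reference tile with its dish, fixed; origin at the centre of its underside, 18 mm below point tile_mid.
Not all that is in view belongs to the job. Leave any pink look-alike of the probe alone. Leave any orange look-alike of the easel alone.

How it is judged (in metres and radians):
On the way:
1. the probe is held upright on the middle of the reference tile with its nose pressed in about half-way (horizontal distance between tip and tile_mid below 0.01 m and distance between tip and tile_mid below 0.012 m and angle between probe's own z axis and vertical below 0.12 rad and value of joint nose between 0.002 and 0.009 m and contact force between the fingers and probe above 1 N), for 0.5 s.
At the end, for the whole second after the job is handed in: The fingers hold the probe: nose centre within 7 mm of the round ring's centre, axis within 0.12 rad of the face's normal, nose pressed in 2 to 9 mm with 0.4 to 8 N on the block, still; only the probe touches the easel, it is clear of its stand, and the spot has shifted under 6 mm (distance between tip and spot below 0.007 m and angle between the z axis of probe and the z axis of spot, either way round below 0.12 rad and value of joint nose between 0.002 and 0.009 m and contact force between probe and easel between 0.4 and 8 N and contact force between the fingers and probe above 1 N and contact force between probe and stand below 0.1 N and contact force between each of the arm, the fingers and easel below 0.1 N and linear speed of probe below 0.02 m/s and distance of spot from where it was at the start of the episode below 0.006 m); the arm keeps its last pose, push and grip.
It fails at once if the probe is pressed hard on the block or easel (over 15 N) (contact force between probe and easel above 15 N).
It fails at once if the probe is pressed hard on the reference tile (over 15 N) (contact force between probe and tile above 15 N).
It fails at once if the block or its easel is shifted (spot moved more than 12 mm) (distance of spot from where it was at the start of the episode above 0.012 m).
It fails at once if a bystander is moved more than 20 mm (distance of any of block_a, block_b, block_c, loupe, tape, caliper, mouse from where it was at the start of the episode above 0.02 m).
It also fails if it takes over 50 s, if anything falls off the work surface, if the arm or the gripper's body presses on something with over 40 N, if the wrist force passes 120 N, or if a joint passes its speed limit or range.

## Working session

There is one attempt and no reset: what is moved stays moved. The work goes in short steps, Python scripts to look and compute and a tool call to move; the robot and the scene stay as the last step left them, time stands still between calls to the robot, and variables do not carry over. Pictures are saved under pics/ and viewed, at most 10 in all, crops included, and the job is handed in when it is done.

Besides the shell and the picture viewer there is one more tool, called after "Call:" as name(argument=value, ...), one argument or row to a line, values as JSON. apply_moves: Moves the arm, as the interface text tells. Its arguments: {"type":"object","properties":{"rows":{"type":"array"}},"required":["rows"]}

```bash
ls; mkdir -p pics
cat > h.py <<'E'
from bench import read_state, imaging, workorder, nets
import numpy as np, cv2
from scipy.spatial.transform import Rotation as R
def cam(n):
    im=imaging.get_image(n); 
    K=np.array([[im['fx'],0,im['cx']],[0,im['fy'],im['cy']],[0,0,1.]])
    Rm=np.array(im['rotation'],float)
    if Rm.shape!=(3,3): Rm=R.from_quat(Rm.ravel()).as_matrix()
    return dict(px=im['pixels'],K=K,d=np.array(im['dist'],float),c=np.array(im['xyz'],float),R=Rm)
def ray(C,rc):
    u=cv2.undistortPoints(np.array([[[rc[1],rc[0]]]],float),C['K'],C['d'])[0,0]
    v=C['R']@np.array([u[0],u[1],1]); return v/np.linalg.norm(v)
def onz(C,rc,z):
    v=ray(C,rc); return C['c']+v*(z-C['c'][2])/v[2]
def proj(C,P):
    P=np.atleast_2d(np.array(P,float)); rv=cv2.Rodrigues(C['R'].T)[0]
    p=cv2.projectPoints(P,rv,-C['R'].T@C['c'],C['K'],C['d'])[0][:,0]; return p[:,::-1]
def save(n,px): cv2.imwrite('pics/'+n+'.png',cv2.cvtColor(px,cv2.COLOR_RGB2BGR))
E
python3 - <<'E'
from h import *
print(read_state())
Z={'probe':10,'tile_mid':18,'stand':0,'easel':0,'spot':60,'block_a':0,'block_b':0,'block_c':0,'loupe':0,'tape':0,'caliper':0,'mouse':0}
for n in ['scene','side']:
    C=cam(n); save(n,C['px']); print(n,C['c'],C['R'][:,2])
    for q,z in Z.items():
        print(q,[(np.round(r['location']).tolist(),round(r['score'],2),np.round(onz(C,r['location'],z)[:2]).tolist()) for r in nets.pinpoint(n,q)[:3]])
E
```

```text
pics
{'clock': 0.0, 'joints': array([-1.01342266e+00,  3.85564740e-01,  6.61130388e-03, -5.03842662e-04,
       -1.19401039e+00, -2.58577671e-01]), 'joint_vel': array([-8.42777598e-04,  1.12298153e-03,  8.19003156e-04,  2.71862831e-05,
        7.65725794e-04,  1.72042760e-03]), 'joint_efforts': array([ 1.03464827e-03, -3.92288303e+01,  1.88398272e+01,  4.18619201e+00,
       -4.74903005e-03, -1.40099324e-06]), 'position': array([ 183.82854607, -596.79048512,  255.21019023]), 'ee_rot': array([-1.48750860e-01,  9.88874083e-01,  1.08769868e-03, -2.15047454e-04]), 'contact_force': array([ 0.11044378, -0.64939464,  0.17602338]), 'wrist_torque': array([-0.01790531,  0.00791595, -0.02199969]), 'grasp_force': 0.0, 'gripper_width': 85.26895381213562}
scene [1236.76750028 -587.02826024  793.32151579] [-0.58642104  0.52534554 -0.61654069]
probe [([213.0, 404.0], 0.87, [560.0, 341.0]), ([188.0, 343.0], 0.71, [339.0, 299.0]), ([195.0, 369.0], 0.63, [423.0, 334.0])]
tile_mid [([283.0, 198.0], 0.8, [433.0, -276.0])]
stand [([196.0, 368.0], 0.82, [416.0, 338.0])]
easel [([332.0, 118.0], 0.84, [435.0
[... 1123 characters left out ...]
0, 322.0], 0.62, [535.0, -13.0]), ([194.0, 388.0], 0.59, [427.0, -475.0])]
spot [([179.0, 379.0], 0.82, [459.0, -462.0]), ([238.0, 317.0], 0.8, [556.0, -30.0])]
block_a [([249.0, 391.0], 0.49, [358.0, -120.0]), ([292.0, 368.0], 0.47, [380.0, 102.0])]
block_b [([249.0, 391.0], 0.49, [358.0, -120.0]), ([292.0, 368.0], 0.47, [380.0, 102.0])]
block_c [([249.0, 391.0], 0.49, [358.0, -120.0]), ([292.0, 368.0], 0.47, [380.0, 102.0])]
loupe [([300.0, 246.0], 0.92, [674.0, 213.0]), ([423.0, 280.0], 0.66, [461.0, 559.0])]
tape [([227.0, 297.0], 0.61, [664.0, -178.0])]
caliper [([198.0, 307.0], 0.74, [692.0, -377.0]), ([342.0, 332.0], 0.17, [422.0, 311.0])]
mouse [([421.0, 277.0], 0.9, [467.0, 557.0])]
```

View pics/scene.png

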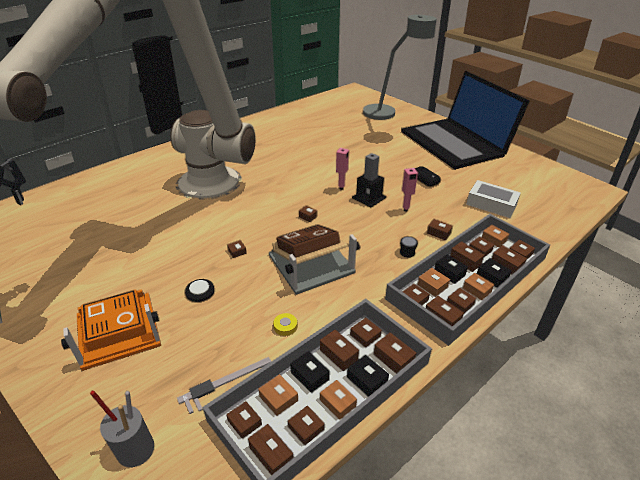

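View pics/side.png

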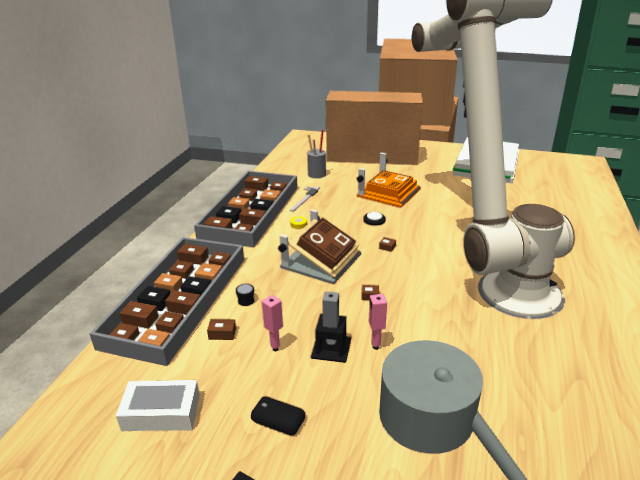

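The scene shows the real easel at about (310,264) and the orange look-alike at lower left. The grey probe is in its black stand at (368,185) between two pink look-alikes, and the tile is at (200,288). I'll move over the easel for a close look.

Call:
apply_moves(
  rows=[
    {"hand":1,"delta_pos":[-417,486,-75],"yaw":0.298},
    {"hand":1,"delta_pos":[-417,486,-75],"yaw":0.298},
    {"hand":1,"delta_pos":[-417,486,-75],"yaw":0.298},
    {"hand":1,"delta_pos":[-417,486,-75],"yaw":0.298},
    {"hand":1,"delta_pos":[-417,486,-75],"yaw":0.298},
    {"hand":1,"delta_pos":[-417,486,-75],"yaw":0.298},
    {"hand":1,"delta_pos":[-417,486,-75],"yaw":0.298},
    {"hand":1,"delta_pos":[-417,486,-75],"yaw":0.298},
    {"hand":1,"delta_pos":[-417,486,-75],"yaw":0.298},
    {"hand":1,"delta_pos":[-417,486,-75],"yaw":0.298},
    {"hand":1,"delta_pos":[-417,486,-75],"yaw":0.298},
    {"hand":1,"delta_pos":[-417,486,-75],"yaw":0.298},
  ],
)

```text
clock: 2.3
position: [381.6, -141.4, 315.1]
ee_rot: [-0.0, 1.0, -0.0, 0.001]
contact_force: [-0.3, -0.5, 0.7]
gripper_width: 85.4
grasp_force: 0.0
```

Call:
apply_moves(
  rows=[
    {"hand":1,"delta_pos":[0,0,0],"yaw":0},
    {"hand":1,"delta_pos":[0,0,0],"yaw":0},
  ],
)

```text
clock: 2.47
position: [382.3, -141.4, 314.8]
ee_rot: [-0.003, 1.0, 0.0, 0.001]
contact_force: [-0.2, 0.2, -0.0]
gripper_width: 85.7
grasp_force: 0.0
```

```bash
cat >> h.py <<'E'
def st():
    s=read_state(); T=R.from_quat(s['ee_rot']).as_matrix()
    print('t',round(s['clock'],2),'p',np.round(s['position'],1),'x',np.round(T[:,0],3),'z',np.round(T[:,2],3),'F',np.round(s['contact_force'],2),'w',round(s['gripper_width'],1),'g',round(s['grasp_force'],1)); return s,T
def to(target):
    s,T=st(); print('delta',np.round(T.T@(np.array(target)-s['position']),1))
E
python3 - <<'E'
from h import *
s,T=st()
C=cam('wrist'); save('w1',C['px']); print(C['c'],C['R'])
for q in ['spot','easel','tile_mid','stand','probe']:print(q,nets.pinpoint('wrist',q)[:3])
E
```

```text
t 2.47 p [ 382.3 -141.4  314.8] x [-1.    -0.006 -0.001] z [ 0.001  0.    -1.   ] F [-0.15  0.17 -0.02] w 85.7 g 0.0
[ 313.61398986 -142.21288809  431.40336511] [[-0.00756742  0.96279615  0.27012277]
 [ 0.99996971  0.00679464  0.00379583]
 [ 0.00181923  0.27014331 -0.96281841]]
spot [{'location': [270.9, 18.8], 'score': 0.57}]
easel [{'location': [237.5, 35.1], 'score': 0.69}, {'location': [315.3, 416.0], 'score': 0.66}]
tile_mid [{'location': [250.0, 196.9], 'score': 0.61}]
stand []
probe [{'location': [320.9, 409.3], 'score': 0.53}]
```

Call:
apply_moves(
  rows=[
    {"hand":1,"delta_pos":[-110,130,0],"yaw":0},
    {"hand":1,"delta_pos":[-110,130,0],"yaw":0},
    {"hand":1,"delta_pos":[-110,130,0],"yaw":0},
    {"hand":1,"delta_pos":[-110,130,0],"yaw":0},
    {"hand":1,"delta_pos":[-110,130,0],"yaw":0},
    {"hand":1,"delta_pos":[-110,130,0],"yaw":0},
    {"hand":1,"delta_pos":[-110,130,0],"yaw":0},
    {"hand":1,"delta_pos":[-110,130,0],"yaw":0},
  ],
)

```text
clock: 3.43
position: [490.6, -14.6, 314.3]
ee_rot: [0.001, 1.0, -0.0, -0.0]
contact_force: [0.4, 0.1, -0.5]
gripper_width: 85.3
grasp_force: 0.0
```

Run:
```python
from h import *
import pickle
st()
C=cam('wrist'); save('w2',C['px']); pickle.dump(C,open('w2.pkl','wb')); print(C['c'])
for q in ['spot','easel']:print(q,nets.pinpoint('wrist',q)[:3])
```

```text
t 3.43 p [490.6 -14.6 314.3] x [-1.     0.001  0.001] z [-0.001 -0.    -1.   ] F [ 0.37  0.12 -0.54] w 85.3 g 0.0
[422.12490229 -14.91716694 430.95143853]
spot [{'location': [265.5, 345.9], 'score': 0.7}]
easel [{'location': [238.2, 317.2], 'score': 0.79}]
```

View pics/w2.png

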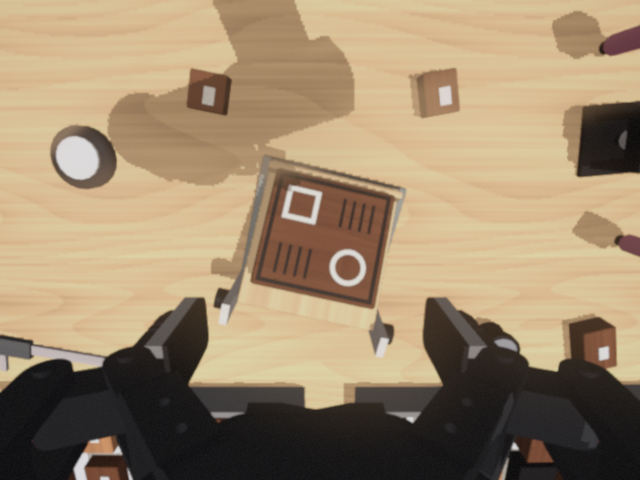

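```bash
cat >> h.py <<'E'
def marks(C,box):
    r0,r1,c0,c1=box; im=C['px'][r0:r1,c0:c1].astype(int)
    m=((im.min(2)>150)&(im.max(2)-im.min(2)<60)).astype(np.uint8)
    cs,h=cv2.findContours(m,cv2.RETR_EXTERNAL,cv2.CHAIN_APPROX_NONE); out=[]
    for c in cs:
        if cv2.contourArea(c)<200: continue
        hull=cv2.convexHull(c); (x,y),sz,a=cv2.fitEllipse(c)
        M=cv2.moments(hull); ctr=np.array([M['m01']/M['m00']+r0,M['m10']/M['m00']+c0])
        cor=cv2.approxPolyDP(hull,0.06*cv2.arcLength(hull,True),True)[:,0,::-1]+[r0,c0]
        out.append((ctr,cv2.contourArea(hull),cor,hull))
    return out
def fit(views,x0):
    """views: list of (C, ring_rc, square_rc); params: spot xyz, yaw, slope"""
    from scipy.optimize import least_squares
    def pts(p):
        M=R.from_euler('ZY',[p[3],-p[4]]).as_matrix()
        return p[:3]+np.array([[0,0,0],[-52,-58,0]])@M.T
    f=lambda p: np.concatenate([(proj(C,pts(p))-np.array([a,b])).ravel() for C,a,b in views])
    r=least_squares(f,x0,x_scale=[1,1,1,.01,.01]); return r.x,r.fun
E
python3 - <<'E'
from h import *
import pickle
C=pickle.load(open('w2.pkl','rb'))
ms=marks(C,(180,300,265,390))
for m in ms: print(m[0],m[1],m[2].tolist())
ms.sort(key=lambda m:m[0][0])
sq,ri=ms[0][0],ms[-1][0]
x,f=fit([(C,ri,sq)],[560,10,90,-.2,.35]); print(x,f)
for q,rc,z in [('tile',(157,77),18),('stand',(140,625),75)]: print(q,onz(C,rc,z))
E
```

```text
[267.21359541 347.31138411] 1017.5 [[249, 349], [271, 365], [285, 343], [262, 330]]
[204.47103681 301.62296524] 1136.5 [[186, 290], [192, 321], [224, 313], [217, 282]]
[ 5.46167762e+02  1.78671039e+01  8.74484462e+01 -2.21574827e-01
  3.43094162e-01] [-1.31890204e-07 -1.00194768e-07  1.31539196e-07  1.00997852e-07]
tile [ 440.73389957 -280.59504034   18.        ]
stand [421.72526606 283.11649093  75.        ]
```

The wrist view shows the ring at (348,267) and the decoy square at (302,204). The tile is at (78,158), and the stand is at the right edge. The easel is yawed about −0.22 rad.

Call:
apply_moves(
  rows=[
    {"hand":1,"delta_pos":[60,180,15],"yaw":0},
    {"hand":1,"delta_pos":[60,180,15],"yaw":0},
    {"hand":1,"delta_pos":[60,180,15],"yaw":0},
    {"hand":1,"delta_pos":[60,180,15],"yaw":0},
    {"hand":1,"delta_pos":[60,180,15],"yaw":0},
    {"hand":1,"delta_pos":[60,180,15],"yaw":0},
    {"hand":1,"delta_pos":[60,180,15],"yaw":0},
    {"hand":1,"delta_pos":[60,180,15],"yaw":0},
  ],
)

```text
clock: 4.25
position: [431.2, 166.0, 299.6]
ee_rot: [-0.0, 1.0, 0.0, 0.0]
contact_force: [-0.1, 0.4, -0.8]
gripper_width: 85.9
grasp_force: 0.0
```

Run:
```python
from h import *
import pickle
st()
C=cam('wrist'); save('w3',C['px']); pickle.dump(C,open('w3.pkl','wb')); print(C['c'])
for q in ['spot','easel','probe','stand']:print(q,[(r['location'],r['score']) for r in nets.pinpoint('wrist',q)[:3]])
```

```text
t 4.25 p [431.2 166.  299.6] x [-1. -0. -0.] z [ 0.  0. -1.] F [-0.11  0.37 -0.82] w 85.9 g 0.0
[362.57501641 165.59069879 416.27019298]
spot [([328.8, 166.6], 0.87)]
easel [([287.0, 173.0], 0.72)]
probe [([193.7, 459.3], 0.82), ([289.2, 473.3], 0.77), ([101.5, 441.1], 0.74)]
stand [([189.3, 458.6], 0.68), ([380.3, 352.6], 0.47)]
```

View pics/w3.png

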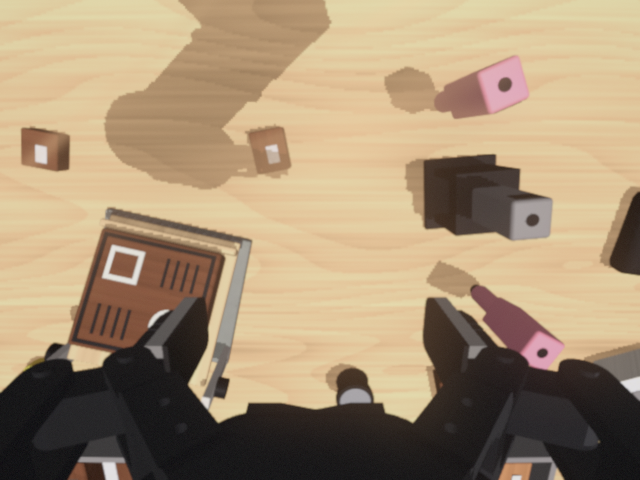

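Run:
```python
from h import *
import pickle
C=pickle.load(open('w3.pkl','rb'))
im=C['px'][185:250,495:560]; save('w3c',cv2.resize(im,None,fx=8,fy=8,interpolation=cv2.INTER_CUBIC))
P=np.array([onz(C,rc,150)[:2] for rc in [(199,508),(194,548),(236,551),(240,512)]]); print(P,P.mean(0))
for i in range(4): d=P[(i+1)%4]-P[i]; print(np.linalg.norm(d),np.arctan2(d[1],d[0]))
for rc in [(85,505),(353,542)]: print('pink',onz(C,rc,140))
for rc in [(193.7,459.3)]: print('probe o',onz(C,rc,10))
# square check from w2 fit
print(proj(C,[[546.2-52*np.cos(.343)*np.cos(-.2216)+58*np.sin(-.2216),17.9-52*np.cos(.343)*np.sin(-.2216)-58*np.cos(.2216),87.4-52*np.sin(.343)]]))
for m in marks(C,(235,300,90,160)): print(m[0],m[2].tolist())
```

```text
[[405.26674855 309.39175366]
 [401.41216075 338.92109706]
 [433.661436   346.88052468]
 [436.87744913 317.06237738]] [419.30444861 328.0639382 ]
29.779858446648927 1.7005965698357586
33.216987250414135 0.24197359620498887
29.991076155049516 -1.4633574140678374
32.528062644318915 -2.9035349296417117
pink [325.12584205 301.18545287 140.        ]
pink [542.31951121 364.96178832 140.        ]
probe o [421.8955771  328.74103869  10.        ]
[[264.70158948 123.43441153]]
[264.58291667 123.34722222] [[245, 112], [252, 144], [284, 135], [277, 102]]
```

View pics/w3c.png

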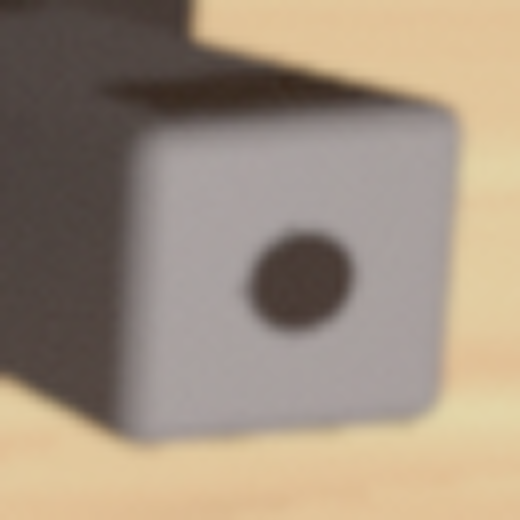

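Run:
```python
from h import *
import pickle
C=pickle.load(open('w3.pkl','rb'))
P=np.array([onz(C,rc,150)[:2] for rc in [(200.6,512.5),(198.1,552.5),(237.5,549.4),(240,510.6)]]); print(P.mean(0), onz(C,(220,532.5),150))
for i in range(4): d=P[(i+1)%4]-P[i]; print(np.linalg.norm(d),np.arctan2(d[1],d[0]))
S=cam('scene');D=cam('side')
for c in(S,D): print(proj(c,[[419.5,328,150]]))
to([419.5,328,230])
cr=lambda c,r,k:cv2.resize(c['px'][r[0]-30:r[0]+30,r[1]-30:r[1]+30],None,fx=6,fy=6)
s=proj(S,[[419.5,328,150]])[0].astype(int);d=proj(D,[[419.5,328,150]])[0].astype(int)
save('two',np.hstack([cr(S,s,6),cr(D,d,6)]))
```

```text
[420.66054816 329.40710204] [421.16829186 330.43671861 150.        ]
29.974322899714164 1.6373836507218322
30.542272762987555 0.09788856026453298
29.935860630116213 -1.5031010089872157
30.576652456245323 -3.042480161054618
[[155.53358332 370.01776193]]
[[294.50913965 330.76572705]]
t 4.6 p [431.5 166.1 299.3] x [-1.     0.001 -0.   ] z [ 0. -0. -1.] F [0.24 0.02 0.27] w 85.4 g 0.0
delta [ 12.1 161.9  69.3]
```

View pics/two.png

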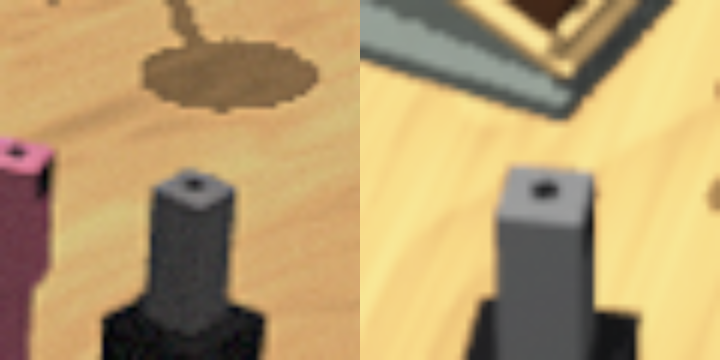

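Call:
apply_moves(
  rows=[
    {"hand":1,"delta_pos":[11,164,40],"yaw":-0.08},
    {"hand":1,"delta_pos":[11,164,40],"yaw":-0.08},
    {"hand":1,"delta_pos":[11,164,40],"yaw":-0.08},
    {"hand":1,"delta_pos":[11,164,40],"yaw":-0.08},
    {"hand":1,"delta_pos":[11,164,40],"yaw":-0.08},
    {"hand":1,"delta_pos":[11,164,40],"yaw":-0.08},
    {"hand":1,"delta_pos":[11,164,60],"yaw":-0.08},
    {"hand":1,"delta_pos":[11,164,60],"yaw":-0.08},
  ],
)

```text
clock: 5.27
position: [419.0, 328.7, 236.7]
ee_rot: [-0.04, 0.999, -0.002, -0.002]
contact_force: [-0.7, -0.6, -0.3]
gripper_width: 85.3
grasp_force: 0.0
```

Run:
```python
from h import *
to([420.5,330,124])
```

```text
t 5.27 p [419.  328.7 236.7] x [-0.997 -0.079  0.005] z [-0.004 -0.004 -1.   ] F [-0.71 -0.6  -0.3 ] w 85.3 g 0.0
delta [ -2.1   1.6 112.7]
```

Call:
apply_moves(
  rows=[
    {"hand":1,"delta_pos":[-1.5,1,35],"yaw":0},
    {"hand":1,"delta_pos":[-1.5,1,65],"yaw":0},
    {"hand":1,"delta_pos":[-1.5,1,90],"yaw":0},
    {"hand":1,"delta_pos":[-1.5,1,105],"yaw":0},
    {"hand":1,"delta_pos":[-1.5,1,113],"yaw":0},
    {"hand":1,"delta_pos":[-1.5,1,113],"yaw":0},
    {"hand":-1,"delta_pos":[-1.5,1,113],"yaw":0},
    {"hand":-1,"delta_pos":[-1.5,1,113],"yaw":0},
    {"hand":-1,"delta_pos":[-1.5,1,113],"yaw":0},
    {"hand":-1,"delta_pos":[-1.5,1,113],"yaw":0},
    {"hand":-1,"delta_pos":[-1.5,1,113],"yaw":0},
    {"hand":-1,"delta_pos":[-1.5,1,113],"yaw":0},
  ],
)

```text
clock: 6.27
position: [421.8, 332.0, 127.4]
ee_rot: [-0.041, 0.999, 0.0, 0.001]
contact_force: [-0.6, -1.0, 5.6]
gripper_width: 31.6
grasp_force: 59.5
```

Call:
apply_moves(
  rows=[
    {"hand":-1,"delta_pos":[0,0,0],"yaw":0},
    {"hand":-1,"delta_pos":[0,0,0],"yaw":0},
    {"hand":-1,"delta_pos":[0,0,0],"yaw":0},
  ],
)

```text
clock: 6.52
position: [421.8, 332.1, 127.4]
ee_rot: [-0.041, 0.999, 0.0, 0.001]
contact_force: [-1.2, -1.5, 6.1]
gripper_width: 30.9
grasp_force: 59.6
```

Run:
```python
from h import *
st()
```

```text
t 6.52 p [421.8 332.1 127.4] x [-0.997 -0.081 -0.001] z [ 0.001  0.001 -1.   ] F [-1.21 -1.53  6.15] w 30.9 g 59.6
```

Call:
apply_moves(
  rows=[
    {"hand":-1,"delta_pos":[0,0,-25],"yaw":0},
    {"hand":-1,"delta_pos":[0,0,-55],"yaw":0},
    {"hand":-1,"delta_pos":[0,0,-85],"yaw":0},
    {"hand":-1,"delta_pos":[0,0,-110],"yaw":0},
    {"hand":-1,"delta_pos":[0,0,-110],"yaw":0},
    {"hand":-1,"delta_pos":[0,0,-110],"yaw":0},
  ],
)

```text
clock: 7.02
position: [421.5, 332.2, 237.2]
ee_rot: [-0.04, 0.999, 0.001, 0.001]
contact_force: [-0.9, 1.0, -0.9]
gripper_width: 31.7
grasp_force: 60.5
```

Run:
```python
from h import *
to([440.7,-280.6,240])
W=cam('wrist');save('w4',W['px'])
for n in ['scene','side','wrist']:
    C=cam(n) if n!='wrist' else W
    print(n,[(r['location'],r['score']) for r in nets.pinpoint(n,'tip')[:4]],[(r['location'],r['score']) for r in nets.pinpoint(n,'tile_mid')[:2]])
    s=read_state()['position']; print(proj(C,[s-[0,0,117.4]]))
```

```text
t 7.02 p [421.5 332.2 237.2] x [-0.997 -0.081 -0.001] z [ 0.001  0.003 -1.   ] F [-0.91  0.98 -0.93] w 31.7 g 60.5
delta [  30.2 -612.4   -4.5]
scene [] [([283.4, 200.0], 0.67)]
[[165.17515993 370.3059741 ]]
side [([310.2, 331.4], 0.57), ([420.9, 276.9], 0.18)] [([213.6, 375.4], 0.67), ([200.0, 304.5], 0.27)]
[[307.45297241 329.61646184]]
wrist [] []
[[243.52962656 313.64706901]]
```

View pics/w4.png

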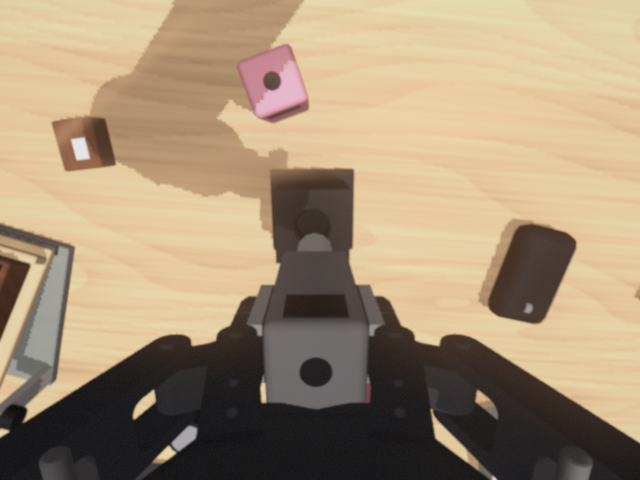

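The probe is held: top hole at (316,372), nose tip at (315,240), stand hole below it at (313,222). Moving to the tile.

Call:
apply_moves(
  rows=[
    {"hand":-1,"delta_pos":[5,0,-40],"yaw":0.08},
    {"hand":-1,"delta_pos":[30,-500,-40],"yaw":0.08},
    {"hand":-1,"delta_pos":[30,-500,-40],"yaw":0.08},
    {"hand":-1,"delta_pos":[30,-500,-40],"yaw":0.08},
    {"hand":-1,"delta_pos":[30,-500,-40],"yaw":0.08},
    {"hand":-1,"delta_pos":[30,-500,-40],"yaw":0.08},
    {"hand":-1,"delta_pos":[30,-500,-40],"yaw":0.08},
    {"hand":-1,"delta_pos":[30,-500,-40],"yaw":0.08},
    {"hand":-1,"delta_pos":[30,-500,-40],"yaw":0.08},
    {"hand":-1,"delta_pos":[30,-500,-40],"yaw":0.08},
    {"hand":-1,"delta_pos":[30,-500,-40],"yaw":0.08},
    {"hand":-1,"delta_pos":[30,-500,-40],"yaw":0.08},
  ],
)

```text
clock: 8.47
position: [430.2, -128.7, 276.6]
ee_rot: [-0.001, 1.0, 0.0, 0.0]
contact_force: [0.9, 0.7, -1.7]
gripper_width: 31.6
grasp_force: 60.5
```

Run:
```python
from h import *
to([440.7,-280.6,270])
```

```text
t 8.47 p [ 430.2 -128.7  276.6] x [-1.    -0.001 -0.001] z [ 0.001  0.    -1.   ] F [ 0.9   0.72 -1.66] w 31.6 g 60.5
delta [ -10.3 -151.9    6.6]
```

Call:
apply_moves(
  rows=[
    {"hand":-1,"delta_pos":[-10,-152,0],"yaw":0},
    {"hand":-1,"delta_pos":[-10,-152,0],"yaw":0},
    {"hand":-1,"delta_pos":[-10,-152,0],"yaw":0},
    {"hand":-1,"delta_pos":[-10,-152,0],"yaw":0},
    {"hand":-1,"delta_pos":[-10,-152,40],"yaw":0},
    {"hand":-1,"delta_pos":[-10,-152,80],"yaw":0},
    {"hand":-1,"delta_pos":[-10,-152,100],"yaw":0},
    {"hand":-1,"delta_pos":[-10,-152,100],"yaw":0},
  ],
)

```text
clock: 9.13
position: [437.3, -277.8, 170.9]
ee_rot: [0.001, 1.0, 0.002, -0.006]
contact_force: [0.3, 0.6, -2.4]
gripper_width: 31.2
grasp_force: 60.5
```

Run:
```python
from h import *
import pickle
s,T=st()
C=cam('wrist');save('w5',C['px']);pickle.dump(C,open('w5.pkl','wb'))
print([(r['location'],r['score'],onz(C,r['location'],18)) for r in nets.pinpoint('wrist','tile_mid')[:2]],proj(C,[s['position']-[0,0,117.4]]))
print([(r['location'],r['score']) for r in nets.pinpoint('wrist','tip')[:2]])
```

```text
t 9.13 p [ 437.3 -277.8  170.9] x [-1.     0.001  0.011] z [-0.011  0.004 -1.   ] F [ 0.26  0.57 -2.41] w 31.2 g 60.5
[([238.4, 309.8], 0.8, array([ 440.94499222, -281.07761462,   18.        ]))] [[246.5011216  314.22057193]]
[]
```

View pics/w5.png

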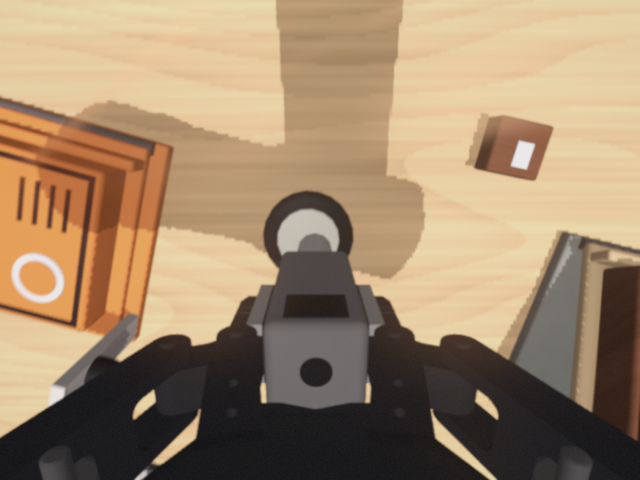

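The tile's white disc is centred at about (309,238), with the nose tip just above it at (315,242). Descending.

Call:
apply_moves(
  rows=[
    {"hand":-1,"delta_pos":[-2,-2,10],"yaw":0},
    {"hand":-1,"delta_pos":[-2,-2,20],"yaw":0},
    {"hand":-1,"delta_pos":[-2,-2,30],"yaw":0},
    {"hand":-1,"delta_pos":[-2,-2,30],"yaw":0},
    {"hand":-1,"delta_pos":[-2,-2,30],"yaw":0},
  ],
)

```text
clock: 9.7
position: [442.3, -280.6, 145.6]
ee_rot: [-0.0, 1.0, 0.0, -0.001]
contact_force: [-0.4, -0.0, -1.6]
gripper_width: 31.4
grasp_force: 60.7
```

Run:
```python
from h import *
to([441,-281,130.4])
```

```text
t 9.7 p [ 442.3 -280.6  145.6] x [-1.    -0.001  0.002] z [-0.002  0.    -1.   ] F [-0.38 -0.03 -1.63] w 31.4 g 60.7
delta [ 1.3 -0.5 15.2]
```

Call:
apply_moves(
  rows=[
    {"hand":-1,"delta_pos":[1,-0.5,5],"yaw":0},
    {"hand":-1,"delta_pos":[1,-0.5,9],"yaw":0},
    {"hand":-1,"delta_pos":[1,-0.5,12],"yaw":0},
    {"hand":-1,"delta_pos":[1,-0.5,15],"yaw":0},
    {"hand":-1,"delta_pos":[1,-0.5,15],"yaw":0},
    {"hand":-1,"delta_pos":[1,-0.5,15],"yaw":0},
  ],
)

```text
clock: 10.2
position: [441.8, -281.3, 131.4]
ee_rot: [-0.0, 1.0, -0.0, -0.0]
contact_force: [-0.7, -0.2, 0.8]
gripper_width: 31.7
grasp_force: 61.0
```

Run:
```python
from h import *
for i in range(4):
    s,T=st(); C=cam('wrist')
```

```text
t 10.2 p [ 441.8 -281.3  131.4] x [-1.    -0.001  0.   ] z [-0. -0. -1.] F [-0.71 -0.21  0.83] w 31.7 g 61.0
t 10.25 p [ 441.8 -281.2  131.5] x [-1.    -0.001 -0.   ] z [ 0. -0. -1.] F [-0.34  0.84 -0.03] w 31.4 g 61.0
t 10.3 p [ 441.8 -281.3  131.6] x [-1.    -0.001 -0.   ] z [ 0. -0. -1.] F [-0.53 -0.65  1.03] w 31.6 g 61.0
t 10.35 p [ 441.8 -281.2  131.6] x [-1.    -0.001 -0.   ] z [ 0. -0. -1.] F [-1.23  0.43  1.06] w 31.6 g 61.0
```

Call:
apply_moves(
  rows=[
    {"hand":-1,"delta_pos":[0,0,0.5],"yaw":0},
    {"hand":-1,"delta_pos":[0,0,0.5],"yaw":0},
    {"hand":-1,"delta_pos":[0,0,0.5],"yaw":0},
    {"hand":-1,"delta_pos":[0,0,0.5],"yaw":0},
    {"hand":-1,"delta_pos":[0,0,0.5],"yaw":0},
    {"hand":-1,"delta_pos":[0,0,0.5],"yaw":0},
    {"hand":-1,"delta_pos":[0,0,0.5],"yaw":0},
    {"hand":-1,"delta_pos":[0,0,0.5],"yaw":0},
    {"hand":-1,"delta_pos":[0,0,0.5],"yaw":0},
    {"hand":-1,"delta_pos":[0,0,0.5],"yaw":0},
    {"hand":-1,"delta_pos":[0,0,0.5],"yaw":0},
    {"hand":-1,"delta_pos":[0,0,0.5],"yaw":0},
  ],
)

```text
clock: 11.4
position: [441.8, -281.2, 130.8]
ee_rot: [-0.0, 1.0, -0.0, 0.0]
contact_force: [-0.8, 0.5, 0.4]
gripper_width: 31.3
grasp_force: 60.9
```

Run:
```python
from h import *
for i in range(4):
    s,T=st(); C=cam('wrist')
```

```text
t 11.4 p [ 441.8 -281.2  130.8] x [-1.    -0.001 -0.   ] z [ 0. -0. -1.] F [-0.84  0.48  0.42] w 31.3 g 60.9
t 11.45 p [ 441.8 -281.2  130.8] x [-1.    -0.001 -0.   ] z [ 0. -0. -1.] F [-0.24  0.13  0.23] w 31.3 g 61.0
t 11.5 p [ 441.8 -281.2  130.8] x [-1.    -0.001 -0.   ] z [ 0. -0. -1.] F [-0.55  0.46  1.49] w 31.3 g 61.0
t 11.55 p [ 441.8 -281.2  130.8] x [-1.    -0.001 -0.   ] z [ 0. -0. -1.] F [-0.06  0.58  0.95] w 31.3 g 61.0
```

Zeroing was held for over a second at about 2.3 N. Next I'll go back to the stand: its hole rim can pivot the probe in the grip to match the slope, since the tool itself can't tilt.

Call:
apply_moves(
  rows=[
    {"hand":-1,"delta_pos":[0,0,-30],"yaw":0},
    {"hand":-1,"delta_pos":[0,0,-70],"yaw":0},
    {"hand":-1,"delta_pos":[0,0,-110],"yaw":0},
    {"hand":-1,"delta_pos":[20,30,-150],"yaw":0},
    {"hand":-1,"delta_pos":[20,340,-155],"yaw":0},
    {"hand":-1,"delta_pos":[20,340,-155],"yaw":0},
    {"hand":-1,"delta_pos":[20,340,-155],"yaw":0},
    {"hand":-1,"delta_pos":[20,340,-155],"yaw":0},
    {"hand":-1,"delta_pos":[20,340,-155],"yaw":0},
    {"hand":-1,"delta_pos":[20,340,-155],"yaw":0},
    {"hand":-1,"delta_pos":[20,340,-155],"yaw":0},
    {"hand":-1,"delta_pos":[20,340,-155],"yaw":0},
  ],
)

```text
clock: 12.6
position: [421.0, 61.8, 285.8]
ee_rot: [-0.002, 1.0, 0.001, 0.0]
contact_force: [-0.3, 0.3, -0.7]
gripper_width: 31.5
grasp_force: 60.8
```

Run:
```python
from h import *
to([421.8,332.1,270])
```

```text
t 12.6 p [421.   61.8 285.8] x [-1.    -0.003 -0.001] z [ 0.001  0.001 -1.   ] F [-0.33  0.26 -0.73] w 31.5 g 60.8
delta [ -1.7 270.3  16.2]
```

Call:
apply_moves(
  rows=[
    {"hand":-1,"delta_pos":[-1,270,0],"yaw":0},
    {"hand":-1,"delta_pos":[-1,270,0],"yaw":0},
    {"hand":-1,"delta_pos":[-1,270,0],"yaw":0},
    {"hand":-1,"delta_pos":[-1,270,0],"yaw":0},
    {"hand":-1,"delta_pos":[-1,270,0],"yaw":0},
    {"hand":-1,"delta_pos":[-1,270,0],"yaw":0},
    {"hand":-1,"delta_pos":[-1,270,0],"yaw":0},
    {"hand":-1,"delta_pos":[-1,270,20],"yaw":0},
    {"hand":-1,"delta_pos":[-1,270,40],"yaw":0},
    {"hand":-1,"delta_pos":[-1,270,60],"yaw":0},
    {"hand":-1,"delta_pos":[-1,270,60],"yaw":0},
    {"hand":-1,"delta_pos":[-1,270,60],"yaw":0},
  ],
)

```text
clock: 13.6
position: [422.0, 328.3, 224.8]
ee_rot: [-0.0, 1.0, -0.001, -0.001]
contact_force: [0.2, 1.4, -2.3]
gripper_width: 31.2
grasp_force: 60.5
```

Run:
```python
from h import *
to([421.8,332.1,117.4+55])
```

```text
t 13.6 p [422.  328.3 224.8] x [-1.    -0.001  0.002] z [-0.002 -0.003 -1.   ] F [ 0.15  1.36 -2.29] w 31.2 g 60.5
delta [ 0.1  3.9 52.4]
```

Call:
apply_moves(
  rows=[
    {"hand":-1,"delta_pos":[0,3.5,10],"yaw":0},
    {"hand":-1,"delta_pos":[0,3.5,22],"yaw":0},
    {"hand":-1,"delta_pos":[0,3.5,32],"yaw":0},
    {"hand":-1,"delta_pos":[0,3.5,40],"yaw":0},
    {"hand":-1,"delta_pos":[0,3.5,46],"yaw":0},
    {"hand":-1,"delta_pos":[0,3.5,52],"yaw":0},
    {"hand":-1,"delta_pos":[0,3.5,52],"yaw":0},
    {"hand":-1,"delta_pos":[0,3.5,52],"yaw":0},
  ],
)

```text
clock: 14.27
position: [422.4, 332.3, 173.7]
ee_rot: [-0.0, 1.0, -0.0, 0.0]
contact_force: [0.2, 0.0, -1.6]
gripper_width: 31.6
grasp_force: 60.5
```

Run:
```python
from h import *
s,T=st();C=cam('wrist'); st(); print(proj(C,[s['position']-[0,0,117.4]]),[(r['location'],r['score'],onz(C,r['location'],75)) for r in nets.find_in('wrist','stand')[:1]])
```

```text
t 14.27 p [422.4 332.3 173.7] x [-1.    -0.001 -0.   ] z [ 0. -0. -1.] F [ 0.17  0.04 -1.57] w 31.6 g 60.5
t 14.32 p [422.6 332.5 174.1] x [-1.    -0.001 -0.001] z [ 0.001  0.    -1.   ] F [-0.22  0.19 -1.87] w 31.3 g 60.5
[[244.57809576 315.0350398 ]] [([214.7, 312.5], 0.89, array([398.14600057, 330.67842285,  75.        ]))]
```

Call:
apply_moves(
  rows=[
    {"hand":-1,"delta_pos":[2,0,0],"yaw":0},
    {"hand":-1,"delta_pos":[4,0,0],"yaw":0},
    {"hand":-1,"delta_pos":[6,0,0],"yaw":0},
    {"hand":-1,"delta_pos":[8,0,0],"yaw":0},
    {"hand":-1,"delta_pos":[10,0,0],"yaw":0},
    {"hand":-1,"delta_pos":[10,0,0],"yaw":0},
  ],
)

```text
clock: 14.87
position: [413.8, 332.2, 174.8]
ee_rot: [-0.001, 1.0, 0.0, 0.002]
contact_force: [5.5, -2.0, -3.2]
gripper_width: 31.9
grasp_force: 60.6
```

Call:
apply_moves(
  rows=[
    {"hand":-1,"delta_pos":[3,0,0],"yaw":0},
    {"hand":-1,"delta_pos":[6,0,0],"yaw":0},
    {"hand":-1,"delta_pos":[9,0,0.5],"yaw":0},
    {"hand":-1,"delta_pos":[12,0,1],"yaw":0},
    {"hand":-1,"delta_pos":[14,0,1],"yaw":0},
    {"hand":-1,"delta_pos":[14,0,1],"yaw":0},
  ],
)

```text
clock: 15.37
position: [399.9, 332.2, 174.3]
ee_rot: [-0.001, 1.0, 0.0, 0.002]
contact_force: [6.1, -3.0, -1.3]
gripper_width: 31.7
grasp_force: 61.0
```

Run:
```python
from h import *
st();C=cam('wrist'); save('w6',C['px'][200:460,200:440]); st()
```

```text
t 15.37 p [399.9 332.2 174.3] x [-1.    -0.002 -0.004] z [ 0.004  0.001 -1.   ] F [ 6.1  -2.96 -1.35] w 31.7 g 61.0
t 15.42 p [400.  332.2 174.3] x [-1.    -0.002 -0.004] z [ 0.004  0.001 -1.   ] F [ 5.09 -2.19  0.23] w 31.6 g 61.0
```

View pics/w6.png

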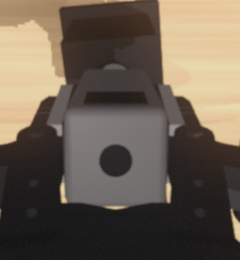

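Call:
apply_moves(
  rows=[
    {"hand":-1,"delta_pos":[3,0,0.3],"yaw":0},
    {"hand":-1,"delta_pos":[6,0,0.6],"yaw":0},
    {"hand":-1,"delta_pos":[9,0,1],"yaw":0},
    {"hand":-1,"delta_pos":[11,0,1],"yaw":0},
    {"hand":-1,"delta_pos":[11,0,1],"yaw":0},
    {"hand":-1,"delta_pos":[11,0,1],"yaw":0},
  ],
)

```text
clock: 15.92
position: [388.8, 332.1, 172.9]
ee_rot: [-0.001, 1.0, 0.0, 0.002]
contact_force: [5.9, -3.0, -2.1]
gripper_width: 31.8
grasp_force: 60.8
```

Call:
apply_moves(
  rows=[
    {"hand":-1,"delta_pos":[-2,0,0],"yaw":0},
    {"hand":-1,"delta_pos":[-3,0,-10],"yaw":0},
    {"hand":-1,"delta_pos":[-3,0,-30],"yaw":0},
    {"hand":-1,"delta_pos":[-3,0,-50],"yaw":0},
    {"hand":-1,"delta_pos":[-3,0,-50],"yaw":0},
    {"hand":-1,"delta_pos":[-3,0,-50],"yaw":0},
  ],
)

```text
clock: 16.42
position: [390.2, 332.7, 222.7]
ee_rot: [-0.0, 1.0, 0.001, 0.0]
contact_force: [0.0, 0.6, -2.1]
gripper_width: 31.3
grasp_force: 60.9
```

Run:
```python
from h import *
import pickle
s,T=st();Cs={n:cam(n) for n in ['wrist','side','scene']}; pickle.dump(Cs,open('tilt.pkl','wb'))
W=Cs['wrist']
G=s['position']+6*T[:,2]
for th in (.25,.3,.35,.4):
    ax=np.array([-np.sin(th),0,np.cos(th)])  # up axis
    a=108-0
    P=[G-111.4*ax+0, G+28.6*ax, G-(111.4-65)*ax]
    print(th,'tip,top,shoulder',[np.round(proj(Cs[n],P),1).tolist() for n in ('wrist','side')])
a=W['px'][180:420,220:410]; d=Cs['side']['px'][220:340,280:380]
save('w7',np.hstack([cv2.resize(a,(380,480)),cv2.resize(d,(400,480))]))
```

```text
t 16.42 p [390.2 332.7 222.7] x [-1.    -0.001 -0.001] z [ 0.001  0.003 -1.   ] F [ 0.04  0.64 -2.11] w 31.3 g 60.9
0.25 tip,top,shoulder [[[284.6, 314.5], [353.2, 315.9], [303.5, 314.9]], [[311.4, 331.0], [260.7, 347.6], [288.8, 338.4]]]
0.3 tip,top,shoulder [[[292.8, 314.5], [348.4, 315.9], [308.1, 314.9]], [[310.4, 328.6], [261.0, 348.3], [288.4, 337.4]]]
0.35 tip,top,shoulder [[[301.0, 314.5], [343.5, 315.9], [312.7, 314.9]], [[309.3, 326.2], [261.3, 349.0], [287.9, 336.4]]]
0.4 tip,top,shoulder [[[309.3, 314.5], [338.7, 315.9], [317.4, 314.9]], [[308.2, 323.9], [261.6, 349.6], [287.4, 335.4]]]
```

View pics/w7.png

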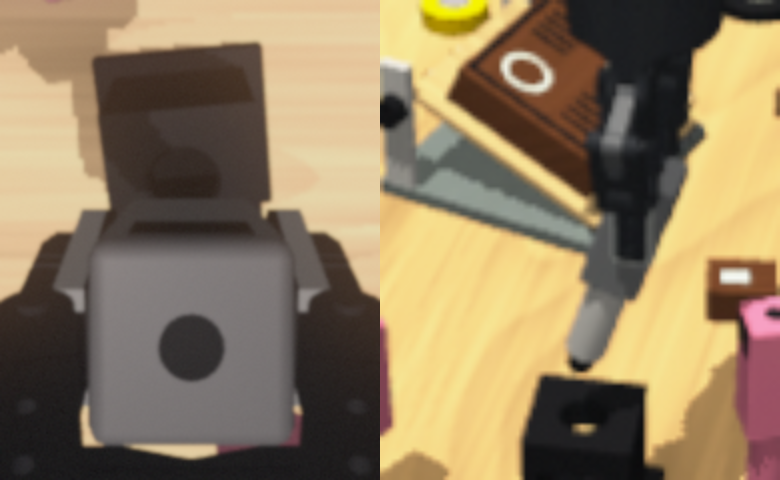

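Run:
```python
from h import *
import pickle
from scipy.optimize import brentq
Cs=pickle.load(open('tilt.pkl','rb')); W=Cs['wrist']; W5=pickle.load(open('w5.pkl','rb'))
# untilted, at w5: tool pose
def pose(C,ref): return None
p5=np.array([437.3,-277.8,170.9]); z5=np.array([-.011,.004,-1]); x5=np.array([-1,.001,.011])
f=lambda dx: proj(W5,[p5-z5*(140-117.4)+x5*dx])[0][0]-372
dx=brentq(f,-15,15); print('dx of axis along tool x',dx, 'tip pred w5',proj(W5,[p5+z5*117.4+x5*dx]))
p=np.array([390.2,332.7,222.7])
for n in ('wrist','side','scene'): print(n,nets.pinpoint(n,'tip')[:2])
for gz in (0,6,12):
  for th in (.2,.25,.3,.35,.4):
    piv=p+np.array([0,0,-gz]); Rm=R.from_euler('y',-th).as_matrix()
    f2=lambda q: piv+Rm@(np.array(q)-piv)
    top=f2(p+[-dx,0,140-117.4]);tip=f2(p+[-dx,0,-117.4]);sh=f2(p+[-dx,0,65-117.4]);b=f2(p+[-dx,0,12-117.4])
    print(gz,th,'tophole',proj(W,[top])[0].round(1),'side tip,z12,sh',proj(Cs['side'],[tip,b,sh]).round(1).tolist(),'scene tip',proj(Cs['scene'],[tip])[0].round(1))
d=Cs['side']['px'][255:325,305:365];e=Cs['scene']['px'][100:190,335:405]
save('w8',np.hstack([cv2.resize(d,(400,467),interpolation=cv2.INTER_CUBIC),cv2.resize(e,(363,467),interpolation=cv2.INTER_CUBIC)]))
```

```text
dx of axis along tool x 1.2004794623587913 tip pred w5 [[242.98012865 314.92932635]]
wrist []
side [{'location': [197.5, 306.9], 'score': 0.69}]
scene []
0 0.2 tophole [357.7 315.7] side tip,z12,sh [[312.2, 333.5], [308.1, 334.6], [289.2, 339.5]] scene tip [166.7 368.4]
0 0.25 tophole [353.9 315.7] side tip,z12,sh [[311.3, 330.9], [307.3, 332.2], [288.8, 338.3]] scene tip [167.1 369.8]
0 0.3 tophole [350.1 315.7] side tip,z12,sh [[310.4, 328.4], [306.4, 329.9], [288.3, 337.1]] scene tip [167.4 371.2]
0 0.35 tophole [346.2 315.7] side tip,z12,sh [[309.3, 325.8], [305.4, 327.7], [287.8, 335.9]] scene tip [167.5 372.6]
0 0.4 tophole [342.3 315.7] side tip,z12,sh [[308.1, 323.4], [304.4, 325.4], [287.3, 334.8]] scene tip [167.6 374. ]
6 0.2 tophole [354.  315.7] side tip,z12,sh [[312.4, 334.0], [308.2, 335.1], [289.3, 340.1]] scene tip [166.6 368.2]
6 0.25 tophole [349.2 315.7] side tip,z12,sh [[311.5, 331.6], [307.5, 332.9], [289.0, 339.0]] scene tip [167.  369.5]
6 0.3 tophole [344.3 315.7] side tip,z12,sh [[310.6, 329.2], [306.6, 330.7], [288.6, 337.9]] scene tip [167.2 370.8]
6 0.35 tophole [339.4 315.7] side tip,z12,sh [[309.6, 326.8], [305.7, 328.6], [288.1, 336.9]] scene tip [167.4 372.1]
6 0.4 tophole [334.5 315.7] side tip,z12,sh [[308.4, 324.4], [304.7, 326.5], [287.7, 335.9]] scene tip [167.4 373.4]
12 0.2 tophole [350.2 315.7] side tip,z12,sh [[312.5, 334.6], [308.4, 335.7], [289.4, 340.6]] scene tip [166.5 367.9]
12 0.25 tophole [344.4 315.7] side tip,z12,sh [[311.7, 332.3], [307.7, 333.6], [289.1, 339.7]] scene tip [166.8 369.1]
12 0.3 tophole [338.6 315.7] side tip,z12,sh [[310.8, 330.0], [306.9, 331.5], [288.8, 338.8]] scene tip [167.1 370.4]
12 0.35 tophole [332.7 315.7] side tip,z12,sh [[309.8, 327.7], [306.0, 329.5], [288.4, 337.9]] scene tip [167.2 371.6]
12 0.4 tophole [326.7 315.7] side tip,z12,sh [[308.8, 325.5], [305.1, 327.5], [288.0, 337.0]] scene tip [167.3 372.8]
```

View pics/w8.png

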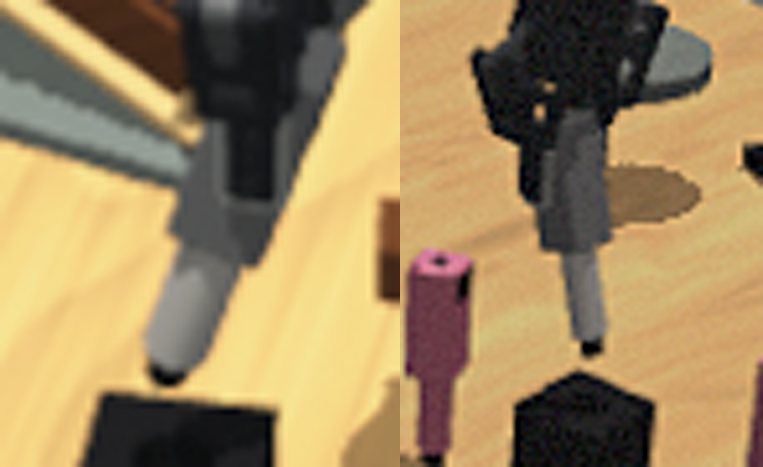

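Call:
apply_moves(
  rows=[
    {"hand":-1,"delta_pos":[0,0,15],"yaw":0},
    {"hand":-1,"delta_pos":[0,0,30],"yaw":0},
    {"hand":-1,"delta_pos":[0,0,42],"yaw":0},
    {"hand":-1,"delta_pos":[0,0,50],"yaw":0},
    {"hand":-1,"delta_pos":[2,0,50],"yaw":0},
    {"hand":-1,"delta_pos":[5,0,50],"yaw":0},
    {"hand":-1,"delta_pos":[8,0,50.5],"yaw":0},
    {"hand":-1,"delta_pos":[11,0,51],"yaw":0},
    {"hand":-1,"delta_pos":[11,0,51],"yaw":0},
    {"hand":-1,"delta_pos":[11,0,51],"yaw":0},
  ],
)

```text
clock: 17.55
position: [380.9, 332.2, 171.5]
ee_rot: [-0.001, 1.0, -0.0, 0.002]
contact_force: [5.4, -3.0, -1.7]
gripper_width: 31.3
grasp_force: 60.8
```

Run:
```python
from h import *
import pickle
st()
A=pickle.load(open('w2.pkl','rb'));B=pickle.load(open('w3.pkl','rb'))
from scipy.optimize import least_squares
def pts(p):
    M=R.from_euler('ZY',[p[3],-p[4]]).as_matrix(); return p[:3]+np.array([[0,0,0],[-52,-58,0]])@M.T
f=lambda p: np.concatenate([(proj(A,pts(p))-[[267.2,347.3],[204.47,301.62]]).ravel(),proj(B,pts(p)[1:])[0]-[264.58,123.35]])
r=least_squares(f,[546,18,87,-.22,.34],x_scale=[1,1,1,.01,.01]);print(r.x,r.fun)
```

```text
t 17.55 p [380.9 332.2 171.5] x [-1.    -0.001 -0.003] z [ 0.003 -0.    -1.   ] F [ 5.44 -2.97 -1.66] w 31.3 g 60.8
[ 5.46022170e+02  1.78206858e+01  8.78116009e+01 -2.22519105e-01
  3.51371349e-01] [-2.93474613e-08 -1.81785822e-08 -5.14375148e-02 -1.75384307e-02
  5.18963091e-02  1.77334500e-02]
```

Call:
apply_moves(
  rows=[
    {"hand":-1,"delta_pos":[-2,0,0],"yaw":0},
    {"hand":-1,"delta_pos":[-3,0,-10],"yaw":0},
    {"hand":-1,"delta_pos":[-3,0,-30],"yaw":0},
    {"hand":-1,"delta_pos":[-3,0,-53],"yaw":0},
    {"hand":-1,"delta_pos":[-3,0,-53],"yaw":0},
    {"hand":-1,"delta_pos":[-3,0,-53],"yaw":0},
  ],
)

```text
clock: 18.05
position: [382.4, 332.9, 224.8]
ee_rot: [-0.0, 1.0, 0.001, 0.001]
contact_force: [-0.4, 0.4, -2.6]
gripper_width: 31.3
grasp_force: 61.0
```

```bash
cat >> h.py <<'E'
def barrel(C,p,d,zlo=18,zhi=55,tl=117.4,half=12):
    """p TCP, d unit up axis guess through tip; row-wise low-saturation midpoints of barrel -> list (row,col)"""
    hsv=cv2.cvtColor(np.ascontiguousarray(C['px']),cv2.COLOR_RGB2HSV); out=[]
    a,b=proj(C,[p+d*(zhi-111.4),p+d*(zlo-111.4)])
    for r in range(int(np.ceil(min(a[0],b[0]))),int(max(a[0],b[0]))+1):
        c=a[1]+(b[1]-a[1])*(r-a[0])/(b[0]-a[0]); cols=np.arange(int(c)-half,int(c)+half+1)
        # soft coverage: saturation, 0 barrel .. 1 wood
        s=hsv[r,cols,1].astype(float); bg=np.median(np.r_[s[:4],s[-4:]]); w=np.clip((bg-s)/max(bg-s.min(),1),0,1)
        out.append((r,(w*cols).sum()/w.sum(),w.sum()))
    return np.array(out)
def tilt(C,p,d0,th,tx,**k):
    """fit tilt th (about tool y) and axis offset o along tool x at the grasp point"""
    from scipy.optimize import least_squares
    u=np.array([0,0,1.])
    ax=lambda t:u*np.cos(t)+tx*np.sin(t)
    G=p-6*u
    m=barrel(C,G,ax(th),**k)
    def f(q):
        a,b=proj(C,[G+tx*q[1]-80*ax(q[0]),G+tx*q[1]-60*ax(q[0])])
        return m[:,1]-(a[1]+(b[1]-a[1])*(m[:,0]-a[0])/(b[0]-a[0]))
    r=least_squares(f,[th,0],x_scale=[.1,1]); return r.x,np.std(r.fun),m[:,2]
E
python3 - <<'E'
from h import *
import pickle
tx=np.array([-1,0,0.])
Cs=pickle.load(open('tilt.pkl','rb'));p=np.array([390.2,332.7,222.7])
for n in('side','scene'): print('old',n,tilt(Cs[n],p,None,.28,tx))
s,T=st();N={n:cam(n) for n in ['wrist','side','scene']}
for n in('side','scene'): print('new',n,tilt(N[n],s['position'],None,.35,tx))
pickle.dump((N,s),open('tilt2.pkl','wb'))
E
```

```text
old side (array([0.34080116, 5.02835976]), np.float64(0.32382055570086465), array([11.87341772, 11.49781659, 10.41904762, 10.62318841, 10.50731707,
       10.1372549 ,  9.99502488, 10.24630542, 10.4       , 10.17821782,
       10.22      , 10.13      ]))
old scene (array([  0.17125747, -13.36631423]), np.float64(0.18472651832614426), array([6.34579439, 6.34285714, 6.22374429, 6.16113744, 5.95412844,
       6.64253394, 6.20952381, 6.342723  , 6.82857143, 6.1314554 ,
       5.93103448, 6.0754717 ]))
t 18.05 p [382.4 332.9 224.8] x [-1.    -0.001 -0.001] z [ 0.001  0.003 -1.   ] F [-0.43  0.44 -2.58] w 31.3 g 61.0
new side (array([0.42385945, 5.14620968]), np.float64(0.44151174037314805), array([13.02521008, 13.30042918, 11.16981132, 10.97087379, 10.97115385,
       10.89855072, 10.76470588, 10.9009901 , 10.81188119, 10.91959799,
       10.89215686, 10.46268657]))
new scene (array([  0.28030901, -11.94063215]), np.float64(0.18422730782831778), array([6.31162791, 6.66666667, 7.07692308, 6.76811594, 6.52777778,
       6.49779736, 6.63380282, 6.45933014, 6.63133641, 6.42857143,
       5.79908676, 6.14563107]))
```

Run:
```python
from h import *
import pickle
tx=np.array([-1,0,0.])
Cs=pickle.load(open('tilt.pkl','rb'));p=np.array([390.2,332.7,222.7]); N,s=pickle.load(open('tilt2.pkl','rb'))
for zl,zh in((16,46),(20,46),(16,40),(22,50)):
  for nm,D,q,t in(('old',Cs,p,.28),('new',N,s['position'],.37)):
    print(zl,zh,nm,[ (np.round(tilt(D[n],q,None,t,tx,zlo=zl,zhi=zh)[0],3).tolist(),round(tilt(D[n],q,None,t,tx,zlo=zl,zhi=zh)[1],2)) for n in ('side','scene')])
W=N['wrist']; g=cv2.cvtColor(np.ascontiguousarray(W['px']),cv2.COLOR_RGB2GRAY)
print('tophole col strip',g[310:400:3,315].tolist())
g=cv2.cvtColor(np.ascontiguousarray(Cs['wrist']['px']),cv2.COLOR_RGB2GRAY);print(g[310:400:3,315].tolist())
```

```text
16 46 old [([0.287, 0.327], np.float64(0.05)), ([0.135, -16.398], np.float64(0.16))]
16 46 new [([0.362, -0.563], np.float64(0.07)), ([0.214, -17.516], np.float64(0.14))]
20 46 old [([0.289, 0.538], np.float64(0.05)), ([0.129, -16.827], np.float64(0.16))]
20 46 new [([0.367, -0.098], np.float64(0.06)), ([0.242, -15.517], np.float64(0.12))]
16 40 old [([0.285, 0.155], np.float64(0.04)), ([0.124, -17.298], np.float64(0.18))]
16 40 new [([0.356, -1.104], np.float64(0.05)), ([0.187, -19.759], np.float64(0.15))]
22 50 old [([0.32, 3.163], np.float64(0.24)), ([0.148, -15.333], np.float64(0.16))]
22 50 new [([0.43, 5.311], np.float64(0.39)), ([0.318, -9.71], np.float64(0.1))]
tophole col strip [122, 123, 122, 122, 122, 122, 122, 98, 54, 51, 51, 51, 53, 51, 54, 52, 52, 51, 57, 121, 122, 122, 121, 123, 122, 123, 122, 122, 117, 107]
[125, 128, 126, 125, 126, 126, 126, 125, 124, 81, 50, 49, 48, 50, 49, 50, 47, 48, 47, 48, 77, 119, 119, 118, 118, 119, 116, 118, 117, 113]
```

Run:
```python
import h
from h import *
import pickle
N,s=pickle.load(open('tilt2.pkl','rb')); C=N['scene']; G=s['position']-[0,0,6]
print(np.round(s['position'],1))
for th,ro in((.36,0),(.2,0),(.36,.1),(.36,-.1)):
    ax=np.array([-np.sin(th),np.sin(ro),np.cos(th)]); ax/=np.linalg.norm(ax)
    P=[G-ax*(111.4-z) for z in (0,6,20,40,60,75)]; print(th,ro,proj(C,P).round(1).tolist())
px=C['px'].astype(int)
for r in range(128,172,2): print(r,' '.join('%3d/%-3d'%(px[r,c].mean(),px[r,c].max()-px[r,c].min()) for c in range(356,382)))
```

```text
[382.4 332.9 224.8]
0.36 0 [[165.8, 370.9], [163.9, 370.5], [159.4, 369.6], [153.0, 368.3], [146.5, 367.0], [141.6, 366.0]]
0.2 0 [[165.1, 366.7], [163.3, 366.5], [158.9, 366.2], [152.6, 365.6], [146.3, 365.1], [141.5, 364.6]]
0.36 0.1 [[166.8, 368.3], [164.8, 368.0], [160.2, 367.5], [153.6, 366.6], [146.9, 365.8], [141.9, 365.2]]
0.36 -0.1 [[164.5, 373.4], [162.6, 372.9], [158.4, 371.7], [152.2, 369.9], [145.9, 368.2], [141.2, 366.9]]
128  38/8    14/7    16/14   19/1    43/4    66/1    68/4    58/2    58/3    58/4    56/3    75/3    82/4    80/3    81/4    79/6    55/3   144/89  169/105 164/102 160/103 161/100 161/100 163/98  161/100 162/102
130  34/12   18/7    29/4    21/4    29/2    66/3    68/6    55/4    58/2    59/1    70/5    82/2    75/2    87/5    82/2    77/4    83/25  153/92  174/107 167/101 165/100 170/103 165/102 171/98  168/101 166/101
132   7/18   20/9    25/6    20/5    54/1    70/3    72/3    46/4    58/3    76/4    86/4    87/2    85/3    80/4    86/2    85/3    86/18   99/53  103/70  107/68  108/67  100/67  104/64  100/61  100/67  100/65 
134   3/9    22/6    27/
[... 3302 characters left out ...]
  122/72  178/104 171/97  167/97  164/96  164/100 167/99  162/104
166 169/96  170/96  165/95  166/98  168/95  169/97  167/96  167/93  166/94  167/94  166/98  166/101 172/98  150/86   66/29    0/0    13/8    36/7   120/70  173/103 163/99  165/99  164/101 162/103 165/99  162/103
168 166/100 170/95  170/94  168/94  169/93  168/97  169/97  165/99  166/98  167/97  169/93  166/95  168/99  168/100 174/105 175/106 175/105 174/104 170/105 165/102 163/99  164/98  167/100 167/98  167/100 159/101
170 167/95  168/95  167/101 168/97  166/99  165/98  167/96  167/95  170/96  165/100 170/103 174/104 164/99  151/88  165/99  173/106 170/104 167/98  170/98  165/100 163/98  167/99  165/99  163/99  164/100 167/98
```

The cameras agree that the probe is now tilted about 0.36 rad in the grip, and the face slope is 0.351. Moving above the ring.

Call:
apply_moves(
  rows=[
    {"hand":-1,"delta_pos":[0,0,-35],"yaw":0},
    {"hand":-1,"delta_pos":[0,-20,-55],"yaw":0},
    {"hand":-1,"delta_pos":[-112,-303,-55],"yaw":0.2225},
    {"hand":-1,"delta_pos":[-112,-303,-55],"yaw":0.2225},
    {"hand":-1,"delta_pos":[-112,-303,-55],"yaw":0.2225},
    {"hand":-1,"delta_pos":[-112,-303,-55],"yaw":0.2225},
    {"hand":-1,"delta_pos":[-112,-303,-55],"yaw":0.2225},
    {"hand":-1,"delta_pos":[-112,-303,-55],"yaw":0.2225},
    {"hand":-1,"delta_pos":[-112,-303,-55],"yaw":0.2225},
    {"hand":-1,"delta_pos":[-112,-303,-55],"yaw":0.2225},
    {"hand":-1,"delta_pos":[-112,-303,-55],"yaw":0.2225},
    {"hand":-1,"delta_pos":[-112,-303,-55],"yaw":0.2225},
  ],
)

```text
clock: 19.2
position: [494.1, 28.5, 277.4]
ee_rot: [0.112, 0.994, -0.0, -0.001]
contact_force: [-0.0, 0.0, -1.6]
gripper_width: 31.5
grasp_force: 60.7
```

```bash
cat >> h.py <<'E'
SPOT=np.array([546.0,17.8,87.8]); YAW,SL,TH=-.2225,.351,.36
n_=R.from_euler('ZY',[YAW,-SL]).as_matrix()[:,2]
def tipof(s,T,th=TH,o=0.3):
    u=-T[:,2]; ax=u*np.cos(th)+T[:,0]*np.sin(th)
    return s['position']+6*T[:,2]+o*T[:,0]-111.4*ax, ax
def tgt(h):
    s,T=st(); tip,ax=tipof(s,T); print('tip',tip.round(1),'h',round(float((tip-SPOT)@n_),1),'ang',np.arccos(ax@n_).round(3))
    print('delta',(T.T@(SPOT+h*n_-tip)).round(1),'yaw',round(np.arctan2(T[1,0],T[0,0])-(YAW+np.pi),3)); return s,T,tip,ax
E
python3 - <<'E'
from h import *
print(n_); tgt(40)
C=cam('wrist'); print([(r['location'],r['score']) for r in nets.pinpoint('wrist','spot')[:2]],proj(C,[SPOT,tipof(*[read_state(),R.from_quat(read_state()['ee_rot']).as_matrix()])[0]]))
E
```

```text
[-0.33536102  0.07587406  0.93902935]
t 19.2 p [494.1  28.5 277.4] x [-0.975  0.222  0.003] z [-0.003 -0.001 -1.   ] F [-0.05  0.05 -1.6 ] w 31.5 g 60.7
tip [531.8  19.8 167.1] h 79.3 ang 0.007
delta [-0.6  1.2 41.7] yaw -0.002
[([279.3, 316.8], 0.61), ([126.2, 145.0], 0.3)] [[279.03110641 316.35113984]
 [302.46545727 317.22310378]]
```

Call:
apply_moves(
  rows=[
    {"hand":-1,"delta_pos":[-0.6,1,20],"yaw":0},
    {"hand":-1,"delta_pos":[-0.6,1,40],"yaw":0},
    {"hand":-1,"delta_pos":[-4,1,51],"yaw":0},
    {"hand":-1,"delta_pos":[-7.5,1,60],"yaw":0},
    {"hand":-1,"delta_pos":[-7.5,1,60],"yaw":0},
    {"hand":-1,"delta_pos":[-7.5,1,60],"yaw":0},
  ],
)

```text
clock: 19.8
position: [502.2, 29.4, 218.8]
ee_rot: [0.11, 0.994, -0.0, -0.0]
contact_force: [0.5, -0.1, -2.2]
gripper_width: 31.2
grasp_force: 60.9
```

Run:
```python
from h import *
import pickle
s,T,tip,ax=tgt(-5)
N={n:cam(n) for n in('wrist','side','scene')}; pickle.dump((N,s),open('hov.pkl','wb'))
for n,C in N.items():
    print(n,'pred tip,spot',proj(C,[tip,SPOT]).round(1).tolist(),[(r['location'],r['score']) for r in nets.pinpoint(n,'tip')[:2]],[(r['location'],r['score']) for r in nets.pinpoint(n,'spot')[:2]])
for n in('side','scene'):
    C=N[n]; a=proj(C,[tip])[0].astype(int); px=C['px'].astype(int)
    print(n); 
    for r in range(a[0]-14,a[0]+8): print(r,' '.join('%3d/%-3d'%(px[r,c].mean(),px[r,c].max()-px[r,c].min()) for c in range(a[1]-10,a[1]+12)))
```

```text
t 19.8 p [502.2  29.4 218.8] x [-0.976  0.218  0.   ] z [-0. -0. -1.] F [ 0.46 -0.1  -2.22] w 31.2 g 60.9
tip [540.2  20.8 108.5] h 21.6 ang 0.009
delta [-8.1 -1.7 25.4] yaw 0.002
wrist pred tip,spot [[302.4, 315.1], [298.1, 312.8]] [] [([299.8, 312.6], 0.78)]
side pred tip,spot [[232.9, 316.8], [238.6, 315.2]] [] [([177.3, 381.4], 0.9), ([237.8, 315.2], 0.59)]
scene pred tip,spot [[225.5, 318.6], [233.6, 319.2]] [([225.5, 319.9], 0.52)] [([322.4, 124.0], 0.87), ([230.4, 318.0], 0.84)]
side
218 193/143 200/116 203/107 200/104 164/55  138/8   140/8   139/9   146/20  142/15  126/9   108/6   102/6   103/6   106/6   107/6    99/5    90/4    75/1    65/1    61/2   115/59 
219 181/185 197/124 203/107 203/107 168/62  138/9   147/19  176/66  189/82  180/71  140/29  127/8   117/8   123/6   114/6   106/6   106/6   100/7    93/5   100/1   108/47  171/107
220 171/190 194/123 202/108 202/107 169/62  150/31  177/71  199/96  206/98  205/94  188/71  159/24  140/9   143/8   131/9   118/7   109/7   104/6   100/6   104/5   105/51  150/100
221 135/188 185/118 202/108 203/106 177/77  178/78  194/98  199/
[... 6620 characters left out ...]
   48/35   52/48   57/51   60/42   50/35   49/40   65/64   62/55   53/52   64/62   66/59   59/62   68/54   95/51   92/56   79/54   43/57   36/54   38/42   36/25 
230  41/22   30/36   45/27   44/24   58/44   67/60   64/51   61/53   66/58   88/51  127/45   99/49  106/45  126/39   97/45  102/49  115/41  173/29  185/23  113/38   61/61   58/56 
231  35/24   46/38   63/58   62/55   60/57   67/65   66/58   82/31   82/34   85/32   93/37   65/34   76/37  101/45   73/53   66/54  109/41  200/30  217/23  104/44   56/61   71/57 
232  34/31   44/37   59/42   57/44   50/49   54/40   90/25   95/15   55/24   49/21   26/31   30/37   53/50   46/69   71/52  118/42  121/33  164/34  157/24   72/53   46/37   48/39
```

Call:
apply_moves(
  rows=[
    {"hand":-1,"delta_pos":[-2,-1.5,6],"yaw":0},
    {"hand":-1,"delta_pos":[-3.5,-1.5,11],"yaw":0},
    {"hand":-1,"delta_pos":[-4.7,-1.5,15],"yaw":0},
    {"hand":-1,"delta_pos":[-5.7,-1.5,18],"yaw":0},
    {"hand":-1,"delta_pos":[-5.7,-1.5,18],"yaw":0},
    {"hand":-1,"delta_pos":[-5.7,-1.5,18],"yaw":0},
  ],
)

```text
clock: 20.75
position: [507.2, 25.8, 200.6]
ee_rot: [0.111, 0.994, -0.0, -0.001]
contact_force: [-0.9, -0.6, -0.1]
gripper_width: 31.4
grasp_force: 61.0
```

Run:
```python
from h import *
F=[]
for i in range(6): F.append(read_state()['contact_force']); cam('wrist')
print(np.mean(F,0)); tgt(-5)
```

```text
[-1.2964022  -0.6534771   0.04756423]
t 21.05 p [507.   25.8 200.8] x [-0.976  0.22   0.   ] z [-0.001 -0.    -1.   ] F [-1.67 -0.54 -0.85] w 31.5 g 60.9
tip [544.9  17.2  90.6] h 2.9 ang 0.009
delta [-2.6  0.8  7.5] yaw 0.001
```

Run:
```python
from h import *
import pickle
from scipy.optimize import least_squares
N,_=pickle.load(open('hov.pkl','rb'))
s,T=st(); tip,ax=tipof(s,T)
I=pickle.load(open('w3.pkl','rb')); 
obs=[]
import glob
s0=cv2.imread('pics/side.png')[:,:,::-1]; c0=cv2.imread('pics/scene.png')[:,:,::-1]
for n,px,box in(('side',s0,(225,255,300,335)),('scene',c0,(215,245,295,345))):
    r0,r1,a0,a1=box; im=px[r0:r1,a0:a1].astype(int)
    m=((im.min(2)>115)&(im.max(2)-im.min(2)<60)).astype(np.uint8)
    k,lab,stt,cen=cv2.connectedComponentsWithStats(m)
    print(n,[(stt[i].tolist(),(cen[i][::-1]+[r0,a0]).round(1).tolist()) for i in range(1,k) if stt[i][4]>8])
    C=N[n]; 
    for S in (SPOT,SPOT+6*n_,SPOT+[-1.8,0,5.5]): print('  spot pred',proj(C,[S])[0].round(1),end='')
    print(' tip pred now',proj(C,[tip+0*ax,tip+5*ax]).round(1).tolist())
```

```text
t 21.05 p [507.   25.8 200.8] x [-0.976  0.22   0.   ] z [-0.001 -0.    -1.   ] F [-1.67 -0.54 -0.85] w 31.5 g 60.9
side [([10, 8, 13, 10, 66], [237.6, 316.1])]
  spot pred [238.6 315.2]  spot pred [237.  315.8]  spot pred [237.  315.8] tip pred now [[237.7, 315.6], [236.4, 316.1]]
scene [([0, 17, 5, 4, 10], [233.8, 296.8])]
  spot pred [233.6 319.2]  spot pred [231.4 318.8]  spot pred [231.6 318.7] tip pred now [[232.7, 318.7], [230.8, 318.4]]
```

Run:
```python
from h import *
c0=cv2.imread('pics/scene.png')[:,:,::-1].astype(int)
m=c0[222:242,305:335]; 
for i,r in enumerate(m.min(2)): print(222+i,' '.join('%3d'%v for v in r))
C=cam('scene'); px=C['px'].astype(int); print('now')
for r in range(222,238): print(r,' '.join('%3d'%px[r,c].min() for c in range(305,335)))
```

```text
222  99  66  62  68 103 100  99 121 117 116 119 118 112 114 112 116 112 115 108 108 107 104 109 115 113 108 115 112 111 113
223 111 104 103 107 116 117 115 110 116 119 117 121 115 116 114 110 113 106 104 108 108 109 107 116 110 114 108 109 111 110
224 114 116 115 115 112 111 118 125 115 114  84  85  76  78  91 106 116 112 109 113 110 110 114 112 111 110 114 108 107 103
225 116 111 111 116 119 116 102  89  79  66  47  42  19  28  37  62  73  85 114 122 114 114 107 111 109 105 110 106 104 104
226 113 119 115 100  91  71  58  44  28  27  28  30  37  30  28  21  28  40  67  76  87 109 113 115 111 105 108 100 109 106
227  88  87  75  55  40  16  28  29  33  28  37  31  36  45  32  35  27  33  25  13  42  65  78  85 104 109 108 110 111 114
228  46  46  17  31  39  39  22  32  33  38  31  41  30  32  42  44  34  32  35  34  26  16  29  37  59  84 108 111 121 118
229  33  30  32  31  37  39  30  34  23  34  23  40  22  30  35  33  31  43  68  65  55  16  13  26  28  32  61  67  91 110
230  24  36  34  30  31  36  35  36  29  29  33  22  54 104  68  80 103  68  78  94 150 167  90  35  38  22 
[... 2667 characters left out ...]
  91  40  46   0   0   0  10  48 103 110 151 141  51  33  30  31  37  37  36  41
233  30  27  26  28  33  34  23  34  81 118  90  26  34  60 110 117 140 132 125  79  73  45  20  29  35  37  40  46  36  48
234  25  30  30  30  33  38  30  37  72 109 122 127 127 116 114  93 102  97  75  33  27  24  38  39  42  35  37  29  29  36
235  32  33  39  38  43  32  37  36  41  58  77  97 100  77  67  38  19  26  36  35  42  34  44  32  37  18  33  35  28  31
236  23  33  43  40  42  32  44  33  34  31  32  33  25  30  25  36  46  29  34  38  35  30  30  28  33  38  39  30  23  37
237  35  36  25  36  37  47  43  37  39  27  28  32  44  41  38  41  42  41  35  28  40  28  33  32  30  33  33  27  44  34
```

Call:
apply_moves(
  rows=[
    {"hand":-1,"delta_pos":[-0.2,0,0.5],"yaw":0},
    {"hand":-1,"delta_pos":[-0.3,0,1],"yaw":0},
    {"hand":-1,"delta_pos":[-0.3,0,1],"yaw":0},
    {"hand":-1,"delta_pos":[-0.3,0,1],"yaw":0},
    {"hand":-1,"delta_pos":[-0.3,0,1],"yaw":0},
    {"hand":-1,"delta_pos":[-0.3,0,1],"yaw":0},
  ],
)

```text
clock: 21.6
position: [507.6, 25.8, 199.8]
ee_rot: [0.111, 0.994, -0.0, -0.0]
contact_force: [-1.3, -0.3, 0.1]
gripper_width: 31.3
grasp_force: 60.9
```

Run:
```python
from h import *
F=[];P=[]
for i in range(16): s=read_state();F.append(s['contact_force']);P.append(s['position']); cam('wrist')
print(np.mean(F,0),np.std(F,0)/4,P[0],P[-1]); tgt(-5)
C=cam('scene'); px=C['px'].astype(int)
for r in range(226,236): print(r,' '.join('%3d'%px[r,c].min() for c in range(311,330)))
```

```text
[-1.81803368 -0.57007041  0.07470359] [0.11012855 0.09140749 0.11474268] [507.57139493  25.84990924 199.78954634] [507.60711999  25.89380893 199.77724037]
t 22.4 p [507.6  25.9 199.8] x [-0.976  0.22  -0.   ] z [ 0.  0. -1.] F [-1.7  -0.01  0.63] w 31.2 g 60.9
tip [545.6  17.3  89.5] h 1.7 ang 0.009
delta [-2.   0.5  6.4] yaw 0.001
226  63  51  33  25  63  91 105 111 121 128 128 127 124  78  92 107 124 121 114
227  31  37  32  30  54  95 102 112 119 124 128 126 127  45  36  68  82  88 103
228  34  27  34  36  56  95  99 107 119 123 132 135 129  78  18  25  19  34  62
229  31  15  25  36  54  95 103 113 121 130 142 138  93  79  48  25  26  28  34
230  30  31  31  40  42  71  90 106 101  96  92  89  65  96 158 173  92  24  37
231  21  34  39  41  73  65  74  48  52  31  14   8  24  85 186 205  86  29  41
232  22  28  40  72  93  41  44   0   0   5   2  49 101 108 146 142  44  23  37
233  30  37  80 114  90  25  30  46  79 116 137 138 124  87  67  52  20  39  24
234  36  39  68 111 114 125 126 113 101  94 100 101  74  37  20  34  34  33  29
235  39  42  38  62  78 100  95  85  65  33  14  27  26  33  46  29  43  39  29
```

```bash
python3 -c "
from bench import workorder
print(workorder.job_done())"
```

```text
the job is handed in; nothing more can be done
None
```

I zeroed the probe on the tile and handed the job in with it held in the round ring, square to the face by my estimate (about 0.01 rad) and pressed in about half-way (about 2.3 N, 4.7 mm); the verdict wasn't shown, and I viewed 11 pictures, one over the limit of 10.

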